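Hang two board-wash baskets on their drain hooks

TASK

Hang both wash baskets by their handles on the drain hooks so that they swing clear of the bench: the deep basket on the tall stand, the shallow one on the short stand, each resting in the bottom of its hook and roughly mid-handle. Keep the baskets upright so that the circuit boards stay in them, put them onto the hooks gently, and do not disturb the duster can, multimeter, pen pot or solder reel.

Things in the scene. Friction and masses are not known exactly. Their poses are not given: they have to be found in the camera images.
- deep_basket: the deep open metal wash basket, 78 (x) x 114 (y) x 85 mm tall, 4 mm walls, about 0.4 kg, one board in it. Stiff handle: rods 7 mm thick at y = +-53.5 mm, x = 0 carry a black grip bar along y, 110 long, 10 wide, 12 mm high, its underside 165 mm above the basket's underside (177 mm overall). Origin: centre of the underside, z up
- deep_basket_grip (a point): middle of the underside of the deep basket's grip bar, 165 mm above its underside; axes as the basket's
- shallow_basket: the shallow open metal wash basket, 78 (x) x 114 (y) x 42 mm tall, 4 mm walls, about 0.3 kg, one board in it. Stiff handle: rods 7 mm thick at y = +-53.5 mm, x = 0 carry a black grip bar along y, 110 long, 10 wide, 12 mm high, its underside 105 mm above the basket's underside (117 mm overall). Origin: centre of the underside, z up
- shallow_basket_grip (a point): middle of the underside of the shallow basket's grip bar, 105 mm above its underside; axes as the basket's
- tall_stand: the tall fixed metal stand. Origin: foot of its post. Post 16 mm thick, 263 mm high; a round hook bar 10 mm thick leaves its top along its own -x, slopes down to a level seat 22 mm long, then turns up to a tip 97 mm out from the post axis and 264 mm above the table. Base plate 130 x 100 x 12 mm, x = -100 to +30 mm
- tall_stand_seat (a point): point on top of the hook bar in the middle of the seat, 66 mm out from the post axis (x = -66 mm in the stand's frame) and 240 mm above the table; axes as the stand's: +x to the post, -x to the tip, z up
- short_stand: the short fixed metal stand. Origin: foot of its post. Post 16 mm thick, 168 mm high; a round hook bar 10 mm thick leaves its top along its own -x, slopes down to a level seat 22 mm long, then turns up to a tip 97 mm out from the post axis and 169 mm above the table. Base plate 130 x 100 x 12 mm, x = -100 to +30 mm
- short_stand_seat (a point): point on top of the hook bar in the middle of the seat, 66 mm out from the post axis (x = -66 mm in the stand's frame) and 145 mm above the table; axes as the stand's: +x to the post, -x to the tip, z up
- deep_board: loose circuit board 50 x 80 x 5 mm with small parts on top, lying on the floor of the deep basket. Origin: centre of its underside
- shallow_board: loose circuit board 50 x 80 x 5 mm with small parts on top, lying on the floor of the shallow basket. Origin: centre of its underside
- duster_can: air-duster can, an upright bottle 52 mm in diameter and 190 mm tall. Origin: centre of its underside
- multimeter: hand-held multimeter lying on its back, 150 (its x) x 76 (its y) x 34 mm, knob to 39 mm. Origin: centre of its underside
- pen_pot: white tapered pot with pens, 76 mm in diameter at the rim, 95 mm tall, pens to 165 mm. Origin: centre of its underside
- solder_reel: metal reel standing on its flange, 68 mm in diameter, 56 mm tall. Origin: centre of its underside
There are look-alikes about, which are no part of the job. Leave any purple look-alike of the shallow_board alone.

How it is judged:
By the outcome, as a careful person would: the job done as asked, in the order asked, and still so for the second after the job is handed in, with the robot touching nothing.
It also fails if it takes over 67 s, if anything falls off the work surface, if the arm or the gripper's body presses on something with over 40 N, if the wrist force passes 120 N, or if a joint passes its speed limit or range.

ROBOT

A 6-joint arm with a two-finger parallel gripper is mounted at the origin on the work surface. World frame = base frame: x ahead of the robot, y to its left, z up, the work surface at z = 0. Lengths are in mm, angles in rad, forces in N, time in s.
With the tool pointing down it reaches from about 300 to 775 mm from the base axis. Payload 14.6 kg.
Tool frame: the origin (TCP) lies on the centre line of the jaws, within the pads' length; the fingertips stand 25 mm ahead of it and the grasp point (between the pads) lies 6 mm ahead of it; z points along the fingers, y is the direction in which the jaws open and shut (so a half turn about z gives the same grasp; the last joint's range is limited). The gripper opens to 85 mm and grips with 20 to 120 N. Pads are 22 mm wide; open, the fingers measure 114 mm over their backs; the gripper's body (76 mm by 85 mm) begins 54 mm behind the grasp point. The pads swing forward as they close: fully open they stand 13 mm farther back than shut.
Start: joints at [-1.298, 0.3, 1.521, -0, 1.321, -0.067], TCP at [183.307, -518.544, 226.281] pointing down, gripper open.
Joint ranges: [-3.03, 3.03], [-0.79, 2.21], [0.23, 2.52], [-1.04, 4.18], [0, 3.07], [-2.55, 2.55]. Speed limits (rad/s): [2.22, 2.22, 2.57, 3.14, 3.14, 3.14].

INTERFACE

Orientations are given as a unit quaternion [x, y, z, w].
In Python, from station import telemetry, get_image, job gives the robot as it stands. The module is installed in compiled form; this text tells all that it offers.
- The arm moves only by the tool apply_moves, never from a script. Its argument "commands" is a list of rows, each a list of 5 numbers: the shift along the tool's x, y, z in cm, then the turn about the tool's z in degrees, then the opening in per cent of the stroke, from 0 (shut) to 100 (fully open). A call has 1 to 5 rows; each row is the pose to reach, as a shift and turn from the pose commanded when the call began, along the tool's axes at that moment; what a row does not reach only later rows make up. A row lasts 1/10 s, in which the tool goes at most 50 mm and 8.59 degrees, less where a joint would pass 70% of its speed; a pose out of reach is approached as far as the arm can. A call with a gripper value outside its range is refused whole. The fingers move at their own pace and stop on an object; the grip force is fixed at half the most. Time passes only in rows, so rows that repeat a pose let the fingers close. It gives the time, the measured TCP pose, the force and the opening at its end, in the units of the state.
- telemetry.read_state(): the state, without advancing time (a new reading comes with each control period).
- get_image(name): name is "scene" or "top"; returns a dict with "color" (480x640x3 uint8, blue, green, red), "fx", "fy", "cx", "cy" (pixels), "pose" (4x4, takes a point from camera to world coordinates). Camera axes: x right, y down, z forward; pixel columns grow to the right and rows downward; lengths in mm; the calibration is good to about 2 mm. A picture is of the moment at which its call begins. There is no depth.
- job.finish_job(): hands the job in, once; it reports no verdict.
The state is a dict: "clock": time; "joint_pos": joint angles; "joint_velocities": joint speeds; "tau": joint torques, N m; "position": TCP position; "eef_rot": TCP orientation; "force": force on the tool from outside, world axes, zero at the start; "torque": the same for the moment, N m; "width": finger opening in mm.
Only numpy, scipy, OpenCV 4.12 (cv2) and the standard library are available. Lean on these libraries where they do the work, as an engineer would, in place of code of your own. Each camera call takes 0.05 s, during which the arm holds its last target. There are 200 camera calls.

## Working session

There is one attempt and no reset: what is moved stays moved. The work goes in short steps, Python scripts to look and compute and a tool call to move; the robot and the scene stay as the last step left them, time stands still between calls to the robot, and variables do not carry over. Pictures are saved under pics/ and viewed, about 8 in all and at most 12, crops included, and the job is handed in when it is done.

Besides the shell and the picture viewer there is one more tool, called in YAML: its name, and indented under it one key for each argument. apply_moves: Moves the arm, as the interface text tells. Its arguments: {"type":"object","properties":{"commands":{"type":"array","items":{"type":"array","items":{"type":"number"}}}},"required":["commands"]}

```bash
mkdir -p pics
cat > h.py <<'E'
import numpy as np, cv2
from station import telemetry, get_image, job
def cap(n,f):
    im=get_image(n); cv2.imwrite(f'pics/{f}.png',im['color']); np.savez(f'pics/{f}.npz',**{k:np.array(im[k]) for k in('fx','fy','cx','cy','pose')}); return im
def cal(f): return np.load(f'pics/{f}.npz')
def at(f,u,v,z):
    c=cal(f);d=c['pose'][:3,:3]@np.array([(u-c['cx'])/c['fx'],(v-c['cy'])/c['fy'],1]);o=c['pose'][:3,3]
    return (o+d*(z-o[2])/d[2]).round(1)
def proj(f,p):
    c=cal(f);q=c['pose'][:3,:3].T@(np.array(p)-c['pose'][:3,3]);return np.array([c['fx']*q[0]/q[2]+c['cx'],c['fy']*q[1]/q[2]+c['cy']]).round(1)
E
python3 - <<'E'
from h import *
for n in('scene','top'):
    im=cap(n,n+'0');print(n,im['fx'],im['cx'],im['cy'],np.array(im['pose']).round(3).tolist())
s=telemetry.read_state();print({k:np.round(v,3).tolist() for k,v in s.items()})
E
```

```text
scene 608.1991380178845 319.9611578382698 241.16263674249623 [[0.368, 0.545, -0.754, 1663.817], [0.93, -0.227, 0.29, -463.476], [-0.014, -0.807, -0.59, 1070.245], [0.0, 0.0, 0.0, 1.0]]
top 435.5098450378253 317.1747115653575 239.1981730408009 [[-0.006, -0.999, 0.047, 419.385], [-1.0, 0.005, -0.017, 17.135], [0.017, -0.047, -0.999, 1221.117], [0.0, 0.0, 0.0, 1.0]]
{'clock': 0.1, 'joint_pos': [-1.298, 0.3, 1.522, 0.0, 1.321, -0.067], 'joint_velocities': [0.001, -0.001, -0.003, 0.002, -0.001, -0.0], 'tau': [-0.001, -54.438, -36.237, -0.0, 0.003, -0.0], 'position': [183.25, -518.334, 225.76], 'eef_rot': [0.986, 0.169, -0.0, -0.001], 'force': [0.034, 0.247, -0.608], 'torque': [0.009, 0.048, 0.049], 'width': 85.499}
```

View pics/scene0.png

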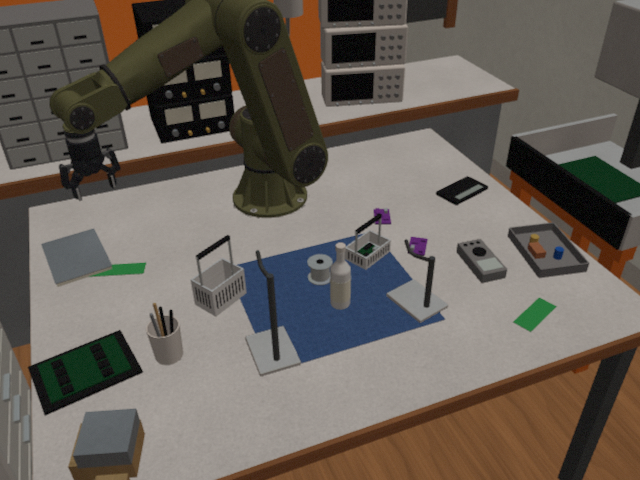

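View pics/top0.png

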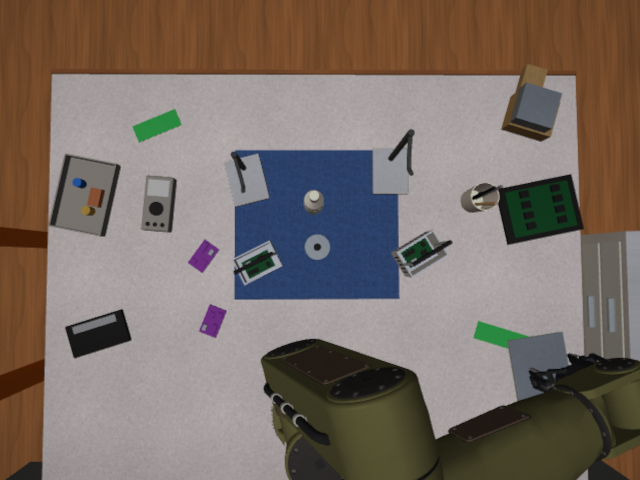

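Both views show the whole layout. In the top picture the deep basket is at (420,253), the shallow basket at (258,262), the tall stand at (392,165) and the short stand at (245,175). I'll enlarge these areas next.

Run:
```python
from h import *
def crop(f,x0,y0,w,h,s,o):
    a=cv2.imread(f'pics/{f}.png')[y0:y0+h,x0:x0+w]; a=cv2.resize(a,None,fx=s,fy=s,interpolation=cv2.INTER_CUBIC)
    a=cv2.convertScaleAbs(a,alpha=1.4)
    for g in range((x0//20+1)*20,x0+w,20):
        cv2.line(a,((g-x0)*s,0),((g-x0)*s,6),(0,0,255),1);cv2.putText(a,str(g),((g-x0)*s-10,16),0,.35,(0,0,255))
    for g in range((y0//20+1)*20,y0+h,20):
        cv2.line(a,(0,(g-y0)*s),(6,(g-y0)*s),(0,0,255),1);cv2.putText(a,str(g),(8,(g-y0)*s+4),0,.35,(0,0,255))
    cv2.imwrite(f'pics/{o}.png',a)
crop('top0',215,120,250,180,3,'topc'); crop('scene0',180,200,270,180,3,'x'); 
a=cv2.imread('pics/x.png'); cv2.imwrite('pics/scenec.png',a[:, :800])
```

```text
(no output)
```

View pics/topc.png

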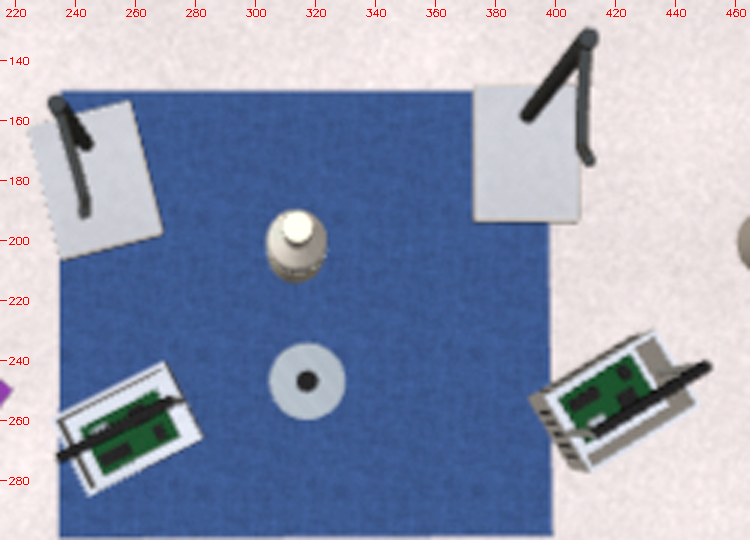

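View pics/scenec.png

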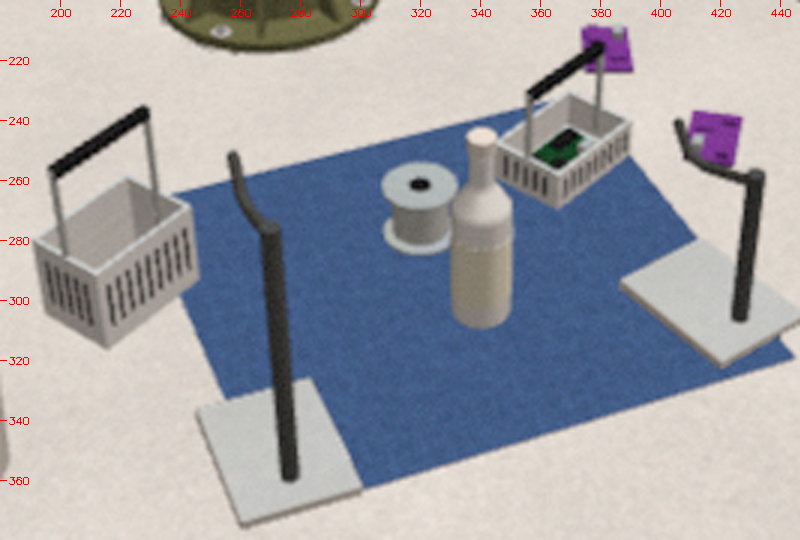

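Run:
```python
from h import *
T=lambda x,y,z:at('top0',215+x/3,120+y/3,z)
S=lambda x,y,z:at('scene0',180+x/3,200+y/3,z)
for n,a,b,z in [('shal',(60,457),(183,401),115),('deep',(594,432),(708,367),175)]:
    p,q=T(*a,z),T(*b,z);d=q-p;print(n,p,q,(p+q)/2,np.degrees(np.arctan2(d[1],d[0])),np.linalg.norm(d))
for n,a,b,z in [('shal',(530,96),(602,46),112),('deep',(54,173),(146,111),172)]:
    p,q=S(*a,z),S(*b,z);d=q-p;print('scene',n,p,q,(p+q)/2,np.degrees(np.arctan2(d[1],d[0])),np.linalg.norm(d))
# basket rims
for n,c,z in [('shal rim',[(57,415),(165,363),(203,437),(91,495)],42),('deep rim',[(529,398),(652,331),(695,404),(588,471)],85)]:
    P=[T(*x,z) for x in c];print(n,P[0],np.mean(P,0), [np.degrees(np.arctan2(*(P[1]-P[0])[[1,0]])),np.degrees(np.arctan2(*(P[2]-P[3])[[1,0]]))],[np.linalg.norm(P[1]-P[0]),np.linalg.norm(P[2]-P[1])])
for n,t,f,tip,z in [('tall',(589,38),(528,118),(590,160),263),('short',(57,103),(88,146),(85,213),168)]:
    print(n,T(*t,z),'foot',T(*f,12),'tip',T(*tip,z))
for n,t,f,tip,z in [('tall',(270,227),(290,476),(233,155),263),('short',(754,175),(740,318),(680,123),168)]:
    print(n,S(*t,z),'foot',S(*f,12),'tip',S(*tip,z))
for n,c in [('tall',[(473,85),(580,85),(580,222),(473,222)]),('short',[(27,125),(131,101),(163,234),(61,260)])]:
    P=[T(*x,12) for x in c];print(n,'plate',[p.tolist() for p in P],np.mean(P,0),[np.degrees(np.arctan2(*(P[i]-P[j])[[1,0]])) for i,j in((1,2),(0,3))])
print('can',S(482,136,190),T(297,228,190),'reel',T(307,381,56))
```

```text
shal [388.9 206.4 115. ] [435.5 102.9 115. ] [412.2  154.65 115.  ] -65.76074673259161 113.50687203865677
deep [ 407.9 -231.   175. ] [ 459.7 -324.   175. ] [ 433.8 -277.5  175. ] -60.88266332068418 106.45299432143749
scene shal [439.4 114.6 112. ] [391.2 210.8 112. ] [415.3 162.7 112. ] 116.61267858049963 107.59962825214593
scene deep [ 465.8 -320.4  172. ] [ 410.9 -229.7  172. ] [ 438.35 -275.05  172.  ] 121.18619131045956 106.02122429023352
shal rim [424.6 221.7  42. ] [413.075 157.075  42.   ] [np.float64(-64.4609609702381), np.float64(-62.889723921528535)] [np.float64(107.39320276442078), np.float64(75.00033333259256)]
deep rim [ 436.9 -196.    85. ] [ 433.95  -272.175   85.   ] [np.float64(-61.938447373081694), np.float64(-58.6022599302421)] [np.float64(123.29411989223169), np.float64(73.67665844757076)]
tall [ 702.2 -211.1  263. ] foot [ 700.4 -212.3   12. ] tip [ 610.5 -210.4  263. ]
short [677.1 200.7 168. ] foot [674.8 199.   12. ] tip [587.2 177.8 168. ]
tall [ 706.4 -208.7  263. ] foot [ 705.8 -208.5   12. ] tip [ 616.5 -208.3  263. ]
short [680.3 201.3 168. ] foot [679.8 204.8  12. ] tip [594.8 180.2 168. ]
tall plate [[731.7, -161.0, 12.0], [731.6, -261.7, 12.0], [602.2, -259.7, 12.0], [602.5, -159.5, 12.0]] [ 667.    -210.475   12.   ] [np.float64(-0.8854902283246275), np.float64(-0.6651687936102672)]
short plate [[694.6, 255.7, 12.0], [717.1, 159.1, 12.0], [592.2, 129.3, 12.0], [568.2, 223.7, 12.0]] [643.025 191.95   12.   ] [np.float64(13.419369036230965), np.float64(14.20676611776037)]
can [575.1   8.6 190. ] [571.2   6.6 190. ] reel [453.6  -3.   56. ]
```

Candidates for the job: the baskets at top (420,253) deep and (258,262) shallow are told apart by height and handle. The stands at (392,165) tall and (245,175) short are also clearly different. The purple boards at (204,256) and (213,320) and the green cards are look-alikes, and I'll leave them alone. The enlarged crops confirm these choices.

Plan: hold each bar about 22 mm off mid so the fingers pass beside the hook. Bring the handle in over the hook tip along the stand's +x, then lower.

```bash
cat >> h.py <<'E'
from scipy.spatial.transform import Rotation as Ro
def go(x,y,z,yaw):
    s=telemetry.read_state();R=Ro.from_quat(s['eef_rot']).as_matrix();p=np.array(s['position'])
    y0=np.degrees(np.arctan2(R[1,0],R[0,0]));t=(y0-yaw+180)%360-180
    print('t',round(s['clock'],2),'p',p.round(1),'yaw',round(y0,2),'tilt',R[:2,2].round(4),'F',np.round(s['force'],1),'w',round(s['width'],1),'q6',round(s['joint_pos'][5],2))
    print('cm',(R.T@(np.array([x,y,z])-p)/10).round(2),'turn',round(t,2))
E
echo ok
```

```text
ok
```

apply_moves:
  commands:
    - [3,-1.6,0,-8.5,100]
    - [6,-3.2,0,-17,100]
    - [9,-4.8,0,-25.5,100]
    - [12,-6.4,0,-34,100]
    - [15,-8,0,-42.5,100]

```text
clock: 0.6
position: [298.8, -391.9, 226.1]
eef_rot: [0.856, 0.517, -0.0, -0.0]
force: [0.2, 0.0, -0.2]
width: 85.7
```

```bash
python3 -c "
from h import *
go(424,-257,225,120)"
```

```text
t 0.6 p [ 298.8 -391.9  226.1] yaw 62.31 tilt [-0.0002  0.0003] F [ 0.2  0.  -0.2] w 85.7 q6 -0.51
cm [17.77  4.82  0.11] turn -57.69
```

apply_moves:
  commands:
    - [3.5,1,0,-8.5,70]
    - [7,2,0,-17,70]
    - [10.6,2.9,0,-25.5,70]
    - [14.2,3.9,0,-34,70]
    - [17.8,4.8,0,-42.5,70]

```text
clock: 1.1
position: [424.9, -257.2, 226.1]
eef_rot: [0.61, 0.792, 0.0, -0.0]
force: [0.8, -0.9, -0.1]
width: 59.5
```

apply_moves:
  commands:
    - [0,0,0,-7.6,70]
    - [0,0,0,-15.2,70]
    - [0,0,0,-15.2,70]

```text
clock: 1.4
position: [424.1, -258.3, 226.0]
eef_rot: [0.501, 0.865, 0.0, -0.0]
force: [-0.1, 0.3, -0.3]
width: 59.6
```

Run:
```python
from h import *
go(424,-257,177,120)
a=cap('scene','s1')['color'][150:350,150:350];b=cap('top','t1')['color'][180:330,330:530]
a=cv2.resize(a,(600,600),interpolation=2)
cv2.imwrite('pics/s1c.png',cv2.convertScaleAbs(a,alpha=1.4))
```

```text
t 1.4 p [ 424.1 -258.3  226. ] yaw 119.83 tilt [-0.0006  0.0004] F [-0.1  0.3 -0.3] w 59.6 q6 -1.14
cm [0.11 0.05 4.9 ] turn -0.17
```

View pics/s1c.png

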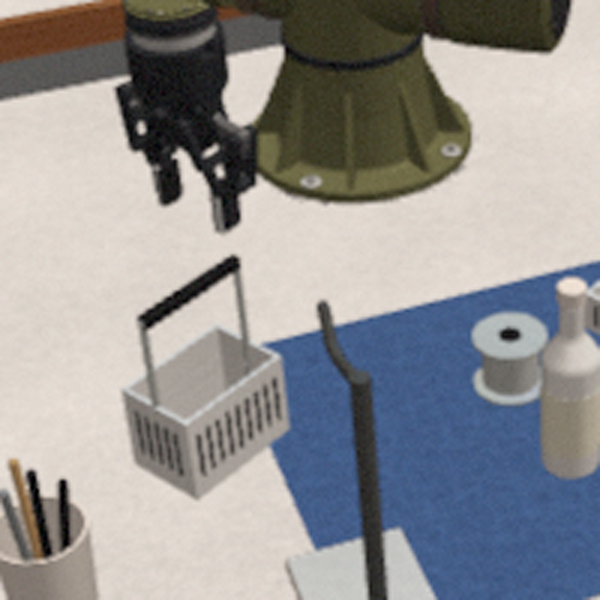

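The picture shows the open jaws at crop (195,210), straddling the bar line (140,322)–(237,262), slightly towards its inner end as I intended. I'll lower and grip.

apply_moves:
  commands:
    - [0.1,0,1.5,0,70]
    - [0.1,0,3,0,70]
    - [0.1,0,4,0,70]
    - [0.1,0,4.9,0,70]
    - [0.1,0,4.9,0,70]

```text
clock: 2.0
position: [423.2, -257.6, 176.3]
eef_rot: [0.503, 0.864, 0.0, -0.001]
force: [-0.9, -0.0, -0.3]
width: 59.9
```

apply_moves:
  commands:
    - [0,0,0,0,40]
    - [0,0,0,0,20]
    - [0,0,0,0,10]
    - [0,0,0,0,0]
    - [0,0,0,0,0]

```text
clock: 2.5
position: [423.6, -257.7, 177.5]
eef_rot: [0.503, 0.865, -0.0, 0.0]
force: [-0.1, -0.2, -0.5]
width: -0.2
```

apply_moves:
  commands:
    - [0,0,0,0,0]
    - [0,0,0,0,0]
    - [0,0,-0.3,0,0]
    - [0,0,-0.6,0,0]
    - [0,0,-1,0,0]

```text
clock: 3.0
position: [423.6, -257.7, 187.6]
eef_rot: [0.502, 0.865, -0.0, 0.0]
force: [0.2, -0.0, 0.2]
width: -0.2
```

Run:
```python
from h import *
go(424,-257,287,120)
c=[cap('scene','s2')['color'][190:330,160:300],cap('top','t2')['color'][180:320,360:500]]
cv2.imwrite('pics/c2.png',cv2.convertScaleAbs(cv2.resize(np.hstack(c),(800,400),interpolation=2),alpha=1.4))
```

```text
t 3.0 p [ 423.6 -257.7  187.6] yaw 119.67 tilt [ 0. -0.] F [ 0.2 -0.   0.2] w -0.2 q6 -1.14
cm [ 0.04  0.07 -9.94] turn -0.33
```

View pics/c2.png

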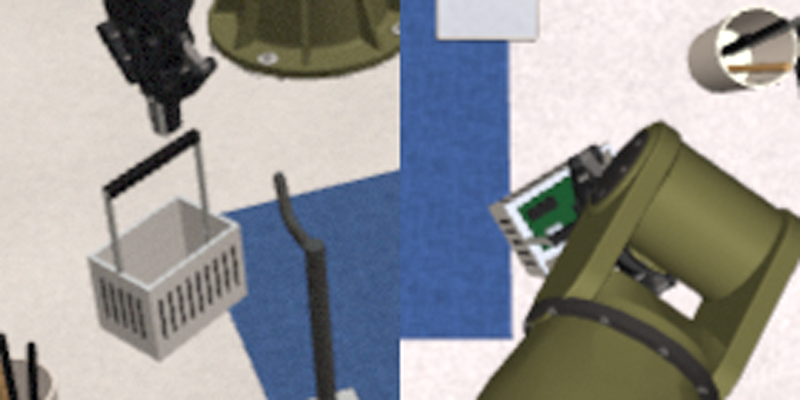

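The grip missed: the width reads 0 and the fingertips sit behind the bar at about scene (218.5,235.5). I'll compare that with the projection of where I expected them.

Run:
```python
from h import *
print('tip proj',proj('s2',[423.6,-257.7,162.6]),'tcp',proj('s2',[423.6,-257.7,187.6]))
u=lambda x,y:(160+x/2.857,190+y/2.857)
for z in(150,162.6,175,187):print(z,at('s2',*u(167,131),z))
print('bar ends',u(107,190),u(197,135))
for z in (165,171,177):print(z,at('s2',*u(107,190),z),at('s2',*u(197,135),z), at('s2',*u(152,162),z))
for c in [(435,-276)]:
  for e in(-55,55):
    p=np.array([c[0]-e*.5,c[1]+e*.866,171]);print(proj('s2',p),proj('top0',p))
print('rim',at('s2',*u(93,258),85),at('s2',*u(153,293),85),at('s2',*u(244,230),85),at('s2',*u(181,199),85),'foot',at('s2',*u(160,360),0))
```

```text
tip proj [219.5 245.3] tcp [218.4 237.2]
150 [ 364.9 -247.3  150. ]
162.6 [ 382.7 -250.2  162.6]
175 [ 400.2 -253.2  175. ]
187 [ 417.2 -256.   187. ]
bar ends (197.45187259362967, 256.5033251662583) (228.95344767238362, 237.25236261813092)
165 [ 451.4 -319.6  165. ] [ 402.5 -227.5  165. ] [ 426.7 -274.3  165. ]
171 [ 459.4 -320.5  171. ] [ 410.9 -229.   171. ] [ 434.9 -275.6  171. ]
177 [ 467.4 -321.5  177. ] [ 419.2 -230.6  177. ] [ 443.1 -276.8  177. ]
[196.5 257.5] [450.3 241.2]
[228.9 236.5] [411.5 264.2]
rim [ 437.5 -339.8   85. ] [ 504.3 -301.6   85. ] [ 450.8 -204.9   85. ] [ 384.2 -246.3   85. ] foot [ 496.5 -303.5    0. ]
```

Run:
```python
from h import *
out=[]
for f,p in [('scene0',[183.3,-518.4,225.8]),('top0',[183.3,-518.4,225.8]),('s1',[424.1,-258.3,226]),('t1',[424.1,-258.3,226]),('s2',[423.6,-257.7,187.6]),('t2',[423.6,-257.7,187.6])]:
    im=cv2.imread(f'pics/{f}.png');a=proj(f,p);b=proj(f,np.array(p)-[0,0,25]);c=proj(f,np.array(p)-[0,0,0]+[0,0,60])
    x0,y0=(np.clip(a.astype(int)-45,0,[550,390]));k=cv2.convertScaleAbs(cv2.resize(im[y0:y0+90,x0:x0+90],(266,266),interpolation=2),alpha=1.6);s=266/90
    for q,col in((a,(0,0,255)),(b,(0,255,0)),(c,(255,0,255))): cv2.drawMarker(k,tuple(((q-[x0,y0]+.5)*s).astype(int)),col,0,8,1)
    out.append(k)
cv2.imwrite('pics/chk.png',np.vstack([np.hstack(out[0::2]),np.hstack(out[1::2])]))
```

```text
(no output)
```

View pics/chk.png

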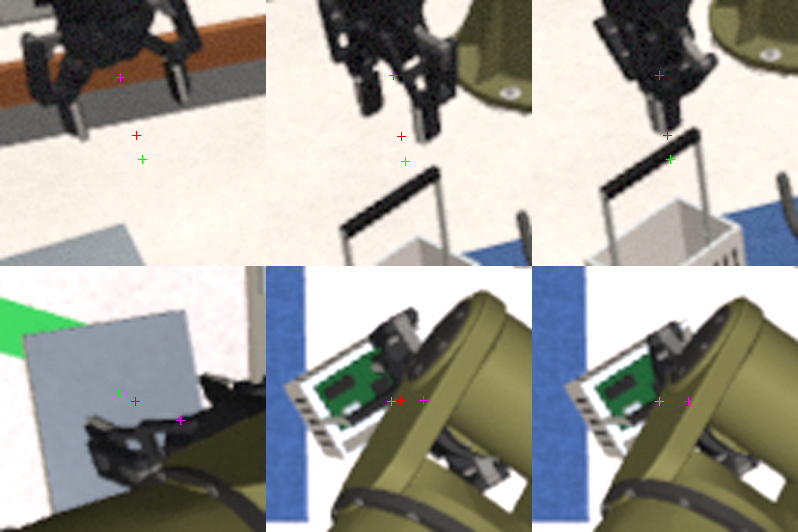

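The markers show the real fingertips at about the reported TCP point (red), not 25 mm ahead of it. So the jaws closed just above the bar, and x and y agree. I'll open, go 25 mm lower than I planned, and grip again.

apply_moves:
  commands:
    - [0,0,0,0,60]
    - [0,0,0,0,60]
    - [0,0,0,0,60]
    - [0,0,0,0,60]
    - [0,0,0,0,60]

```text
clock: 3.6
position: [423.6, -257.7, 187.2]
eef_rot: [0.502, 0.865, -0.0, -0.0]
force: [0.0, 0.1, 0.0]
width: 51.3
```

apply_moves:
  commands:
    - [0,0,0.8,0,60]
    - [0,0,1.6,0,60]
    - [0,0,2.4,0,60]
    - [0,0,3.0,0,60]
    - [0,0,3.5,0,60]

```text
clock: 4.1
position: [423.5, -257.6, 151.5]
eef_rot: [0.503, 0.865, 0.0, -0.0]
force: [0.0, -0.5, -0.6]
width: 51.2
```

apply_moves:
  commands:
    - [0,0,0,0,40]
    - [0,0,0,0,30]
    - [0,0,0,0,20]
    - [0,0,0,0,10]
    - [0,0,0,0,0]

```text
clock: 4.6
position: [423.8, -257.8, 152.8]
eef_rot: [0.503, 0.865, -0.0, 0.0]
force: [-1.0, 0.5, 4.7]
width: 8.5
```

apply_moves:
  commands:
    - [0,0,0,0,0]
    - [0,0,0,0,0]
    - [0,0,0,0,0]

```text
clock: 4.9
position: [423.8, -257.8, 152.7]
eef_rot: [0.503, 0.865, -0.0, 0.0]
force: [-0.3, 0.9, 5.9]
width: 8.4
```

apply_moves:
  commands:
    - [0,0,-0.3,0,0]
    - [0,0,-0.6,0,0]
    - [0,0,-1,0,0]
    - [0,0,-1.5,0,0]
    - [0,0,-2,0,0]

```text
clock: 5.4
position: [423.6, -257.7, 172.6]
eef_rot: [0.503, 0.865, 0.0, -0.0]
force: [-0.1, 0.1, -6.6]
width: 8.8
```

Run:
```python
from h import *
go(424,-257,287,120)
print(telemetry.read_state()['torque'])
c=cap('scene','s3')['color'][190:340,160:310];d=cap('top','t3')['color'][180:330,360:510]
cv2.imwrite('pics/c3.png',cv2.convertScaleAbs(cv2.resize(np.hstack([c,d]),(800,400),interpolation=2),alpha=1.5))
```

```text
t 5.4 p [ 423.6 -257.7  172.6] yaw 119.67 tilt [-0.0001  0.0001] F [-0.1  0.1 -6.6] w 8.8 q6 -1.14
cm [  0.04   0.07 -11.44] turn -0.33
[0.0678937  0.07135843 0.01083092]
```

View pics/c3.png

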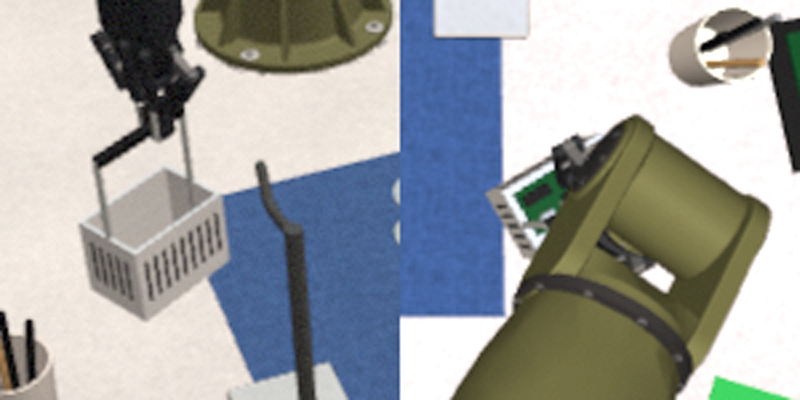

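The deep basket is gripped and hangs level. It weighs about 6.6 N, and the jaws hold it about 20 mm off mid, as planned. Raising it now.

apply_moves:
  commands:
    - [0,0,-1.2,0,0]
    - [0,0,-3.2,3,0]
    - [0,0,-5.6,7,0]
    - [0,0,-8,11,0]
    - [0,0,-9.5,14,0]

```text
clock: 6.0
position: [423.8, -257.8, 269.9]
eef_rot: [0.605, 0.796, 0.0, 0.001]
force: [-0.0, -0.0, -5.5]
width: 8.7
```

apply_moves:
  commands:
    - [0,0,0,4,0]
    - [0,0,0,8,0]
    - [0,0,0,12,0]
    - [0,0,0,15,0]
    - [0,0,0,16.4,0]

```text
clock: 6.5
position: [423.6, -257.7, 267.9]
eef_rot: [0.712, 0.702, 0.0, 0.0]
force: [-0.2, 0.1, -5.4]
width: 8.4
```

```bash
python3 -c "
from h import *
go(550,-188,268,89.3)"
```

```text
t 6.5 p [ 423.6 -257.7  267.9] yaw 89.17 tilt [ 0.0003 -0.0002] F [-0.2  0.1 -5.4] w 8.4 q6 -0.61
cm [ 7.150e+00  1.254e+01 -1.000e-02] turn -0.13
```

apply_moves:
  commands:
    - [0.9,1.5,0,0,0]
    - [2.4,4.2,0,0,0]
    - [4.2,7.4,0,0,0]
    - [6,10.6,0,0,0]
    - [7.1,12.5,0,0,0]

```text
clock: 7.0
position: [551.3, -186.8, 267.4]
eef_rot: [0.711, 0.703, 0.0, 0.0]
force: [-0.7, -0.7, -4.4]
width: 8.6
```

apply_moves:
  commands:
    - [0,0,0,0,0]
    - [0,0,0,0,0]

```text
clock: 7.2
position: [549.4, -188.1, 267.2]
eef_rot: [0.711, 0.703, -0.0, -0.0]
force: [0.2, 0.1, -5.7]
width: 8.5
```

Run:
```python
from h import *
go(638,-188,268,89.3)
cap('scene','s4');cap('top','t4')
c=cv2.imread('pics/s4.png')[190:340,170:320];d=cv2.imread('pics/t4.png')[100:250,330:480]
cv2.imwrite('pics/c4.png',cv2.convertScaleAbs(cv2.resize(np.hstack([c,d]),(800,400),interpolation=2),alpha=1.5))
```

```text
t 7.2 p [ 549.4 -188.1  267.2] yaw 89.34 tilt [-0.0009  0.    ] F [ 0.2  0.1 -5.7] w 8.5 q6 -0.38
cm [ 0.11  8.86 -0.09] turn 0.04
```

View pics/c4.png

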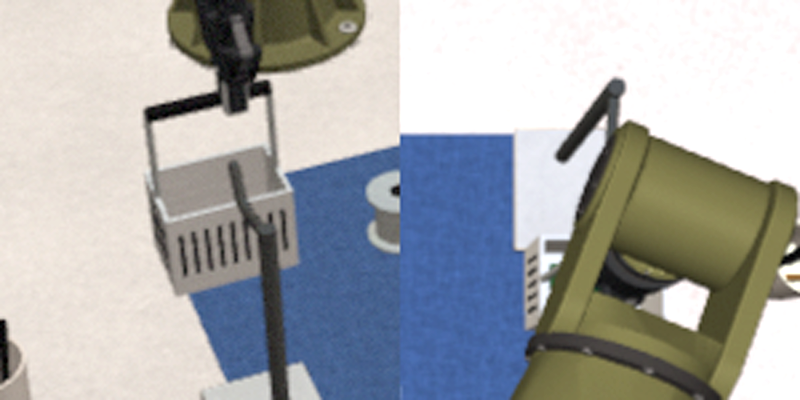

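Run:
```python
from h import *
u=lambda x,y:(170+x/2.667,190+y/2.667)
for z in(275,285,295):
    a,b=at('s4',*u(147,113),z),at('s4',*u(271,88),z);print(z,a,b,(a+b)/2,np.linalg.norm(a-b))
print('exp',[ ((proj('s4',[549.4,-209.6+e,z])-[170,190])*2.667).round(0).tolist() for e in(-55,55) for z in (279,291)])
print('post top',at('s4',*u(267,229),263),'tip',at('s4',*u(234,162),264),'exp tip',((proj('s4',[606,-209.5,264])-[170,190])*2.667))
```

```text
275 [ 533.9 -259.3  275. ] [ 538.9 -150.2  275. ] [ 536.4  -204.75  275.  ] 109.21451368751319
285 [ 548.1 -261.9  285. ] [ 553.1 -154.2  285. ] [ 550.6  -208.05  285.  ] 107.81600066780439
295 [ 562.3 -264.5  295. ] [ 567.2 -158.1  295. ] [ 564.75 -211.3   295.  ] 106.5127691875486
exp [[145.0, 120.0], [143.0, 109.0], [270.0, 92.0], [269.0, 80.0]]
post top [ 707.1 -208.7  263. ] tip [ 614.6 -207.5  264. ] exp tip [228.5619 156.8196]
```

The bar is where I predicted: scene puts its middle at (550,-208) and the hook line at y ≈ -208. I'll slide it in over the tip, then lower.

apply_moves:
  commands:
    - [0.1,1.3,0,0,0]
    - [0.1,3.3,0,0,0]
    - [0.1,5.5,0,0,0]
    - [0.1,7.6,0,0,0]
    - [0.1,8.9,0,0,0]

```text
clock: 7.8
position: [639.0, -189.1, 267.4]
eef_rot: [0.712, 0.702, 0.0, 0.0]
force: [0.0, 0.0, -5.8]
width: 8.4
```

apply_moves:
  commands:
    - [0,0,0.3,0,0]
    - [0,0,0.8,0,0]
    - [0,0,1.5,0,0]
    - [0,0,2.1,0,0]
    - [0,0,2.6,0,0]

```text
clock: 8.3
position: [638.0, -188.5, 240.7]
eef_rot: [0.712, 0.702, -0.0, -0.0]
force: [-0.5, 0.4, -5.8]
width: 8.5
```

apply_moves:
  commands:
    - [0,0,0.3,0,0]
    - [0,0,0.5,0,0]
    - [0,0,0.7,0,0]
    - [0,0,0.9,0,0]
    - [0,0,0.9,0,0]

```text
clock: 8.8
position: [638.4, -188.4, 232.0]
eef_rot: [0.712, 0.703, -0.0, -0.0]
force: [-0.0, 0.4, -4.7]
width: 8.3
```

```bash
python3 -c "
from h import *
go(638,-188,228,89.3)"
```

```text
t 8.8 p [ 638.4 -188.4  232. ] yaw 89.27 tilt [-0.0003  0.0001] F [-0.   0.4 -4.7] w 8.3 q6 -0.33
cm [ 0.04 -0.04  0.4 ] turn -0.03
```

apply_moves:
  commands:
    - [0,0,0.1,0,0]
    - [0,0,0.2,0,0]
    - [0,0,0.3,0,0]
    - [0,0,0.3,0,0]

```text
clock: 9.2
position: [638.5, -188.4, 229.1]
eef_rot: [0.712, 0.703, -0.0, -0.0]
force: [0.1, 0.4, -5.6]
width: 8.5
```

apply_moves:
  commands:
    - [0,0,0.05,0,0]
    - [0,0,0.1,0,0]
    - [0,0,0.15,0,0]
    - [0,0,0.15,0,0]

```text
clock: 9.6
position: [638.5, -188.4, 227.9]
eef_rot: [0.712, 0.703, 0.0, 0.0]
force: [0.5, 0.2, -4.5]
width: 8.6
```

apply_moves:
  commands:
    - [0,0,0.05,0,0]
    - [0,0,0.1,0,0]
    - [0,0,0.1,0,0]

```text
clock: 9.9
position: [638.6, -188.4, 227.5]
eef_rot: [0.712, 0.703, 0.0, 0.0]
force: [-1.9, 0.9, 3.2]
width: 8.6
```

apply_moves:
  commands:
    - [0,0,0.05,0,0]
    - [0,0,0.1,0,0]
    - [0,0,0.1,0,0]

```text
clock: 10.2
position: [638.7, -188.4, 227.3]
eef_rot: [0.712, 0.703, 0.0, 0.001]
force: [-5.0, 2.2, 8.3]
width: 8.6
```

Contact came at the expected height. The sideways force of -5 N suggests the bar touches the post-side slope, so I'll lift 2 mm, shift 4 mm towards the tip and lower again.

apply_moves:
  commands:
    - [0,0,-0.3,0,0]
    - [0,-0.2,-0.3,0,0]
    - [0,-0.4,-0.3,0,0]
    - [0,-0.4,-0.2,0,0]
    - [0,-0.4,-0.1,0,0]

```text
clock: 10.7
position: [634.5, -188.4, 227.4]
eef_rot: [0.712, 0.703, 0.0, 0.0]
force: [-6.1, 2.6, 6.9]
width: 8.5
```

apply_moves:
  commands:
    - [0,0,0.05,0,0]
    - [0,0,0.1,0,0]
    - [0,0,0.1,0,0]

```text
clock: 11.0
position: [634.5, -188.4, 227.3]
eef_rot: [0.712, 0.703, 0.0, 0.001]
force: [-5.6, 1.9, 8.0]
width: 8.7
```

apply_moves:
  commands:
    - [0,0,0,0,15]
    - [0,0,0,0,20]
    - [0,0,0,0,30]
    - [0,0,0,0,40]
    - [0,0,0,0,40]

```text
clock: 11.5
position: [634.5, -188.4, 225.7]
eef_rot: [0.712, 0.703, -0.0, -0.0]
force: [-0.7, 0.2, -0.6]
width: 33.6
```

Run:
```python
from h import *
go(638,-188,290,89.3)
cap('scene','s5');cap('top','t5')
c=cv2.imread('pics/s5.png')[190:340,190:340];d=cv2.imread('pics/t5.png')[100:250,330:480]
cv2.imwrite('pics/c5.png',cv2.convertScaleAbs(cv2.resize(np.hstack([c,d]),(800,400),interpolation=2),alpha=1.5))
```

```text
t 11.5 p [ 634.5 -188.4  225.7] yaw 89.27 tilt [-0.0001  0.    ] F [-0.7  0.2 -0.6] w 33.6 q6 -0.33
cm [ 0.04  0.35 -6.43] turn -0.03
```

View pics/c5.png

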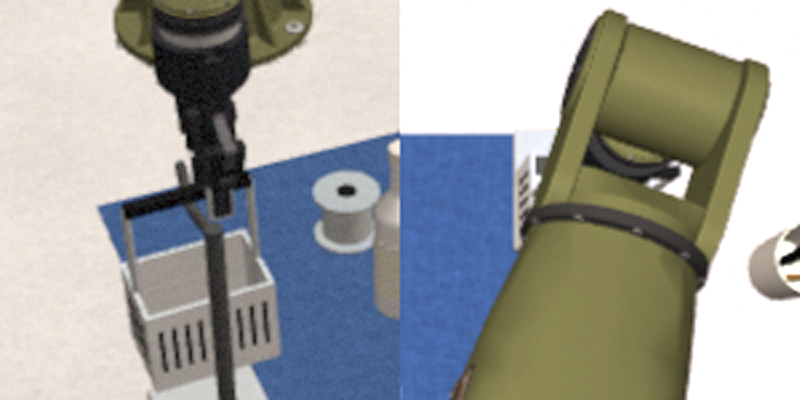

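The bar rests on the hook beside the fingers and the basket is upright (bar crop (125,210)–(250,183), hook crossing at (200,205)). I'll lift off straight up.

apply_moves:
  commands:
    - [0,0,-0.8,0,40]
    - [0,0,-2.2,0,40]
    - [0,0,-4,0,40]
    - [0,0,-6,0,40]
    - [0,0,-8,0,40]

```text
clock: 12.1
position: [634.5, -188.4, 308.1]
eef_rot: [0.712, 0.703, 0.0, 0.001]
force: [-0.0, 0.3, 0.7]
width: 34.1
```

```bash
python3 -c "
from h import *
go(423,139,270,115.5)"
```

```text
t 12.1 p [ 634.5 -188.4  308.1] yaw 89.27 tilt [ 0.0013 -0.0004] F [-0.   0.3  0.7] w 34.1 q6 -0.33
cm [ 32.47 -21.57   3.77] turn -26.23
```

apply_moves:
  commands:
    - [2,-3,0,0,60]
    - [5,-5.5,0,0,60]
    - [8.5,-8,0,0,60]
    - [12.5,-10.5,0,0,60]
    - [16.5,-12.5,0,0,60]

```text
clock: 12.6
position: [510.3, -20.6, 307.3]
eef_rot: [0.712, 0.702, 0.001, 0.001]
force: [1.4, 1.0, 0.4]
width: 51.3
```

apply_moves:
  commands:
    - [4,-2.2,0,-5,60]
    - [8,-4.4,0,-11,60]
    - [12,-6.6,0,-17,60]
    - [15,-8.5,0,-23,60]
    - [16,-9,0,-26.2,60]

```text
clock: 13.1
position: [422.3, 141.6, 307.6]
eef_rot: [0.531, 0.847, 0.001, 0.001]
force: [-0.6, -0.9, -0.5]
width: 51.3
```

apply_moves:
  commands:
    - [0,0,4,0,60]
    - [0,0,8,0,60]
    - [0,0,12,0,60]
    - [0,0,14.5,0,60]
    - [0,0,15.5,0,60]

```text
clock: 13.6
position: [423.3, 139.3, 149.8]
eef_rot: [0.534, 0.846, -0.001, -0.001]
force: [-0.2, 0.3, -0.3]
width: 51.7
```

Run:
```python
from h import *
go(423,139,92.7,115.5)
cap('scene','s6');cap('top','t6')
c=cv2.imread('pics/s6.png')[160:360,200:450]
out=cv2.convertScaleAbs(cv2.resize(c,(750,600),interpolation=2),alpha=1.5)
s=telemetry.read_state()
p=proj('s6',s['position']); cv2.drawMarker(out,tuple(((p-[200,160]+.5)*3).astype(int)),(0,0,255),0,8,1)
cv2.imwrite('pics/c6.png',out)
```

```text
t 13.6 p [423.3 139.3 149.8] yaw 115.47 tilt [-0.0017 -0.0004] F [-0.2  0.3 -0.3] w 51.7 q6 -0.21
cm [-0.01 -0.03  5.71] turn -0.03
```

View pics/c6.png

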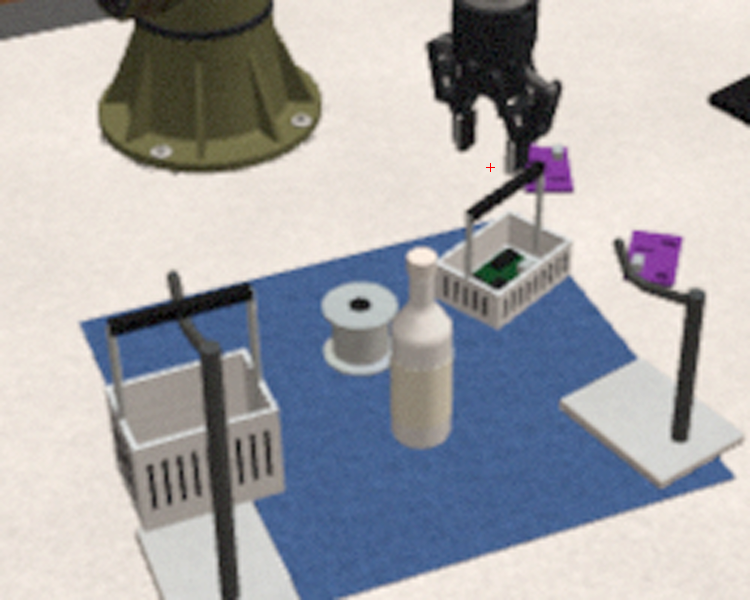

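The deep basket hangs level on the tall hook, with the hook crossing the bar at about mid (187,310) against (181,311). The open jaws at (488,157) straddle the shallow bar (468,213)–(543,168). I'll lower and grip.

apply_moves:
  commands:
    - [0,0,1.5,0,60]
    - [0,0,3,0,60]
    - [0,0,4.4,0,60]
    - [0,0,5.2,0,60]
    - [0,0,5.7,0,60]

```text
clock: 14.2
position: [424.3, 139.5, 94.6]
eef_rot: [0.534, 0.846, 0.001, 0.001]
force: [-0.1, 0.0, 0.6]
width: 51.4
```

apply_moves:
  commands:
    - [0,0,0,0,40]
    - [0,0,0,0,30]
    - [0,0,0,0,20]
    - [0,0,0,0,10]
    - [0,0,0,0,0]

```text
clock: 14.7
position: [424.0, 139.4, 94.5]
eef_rot: [0.534, 0.846, 0.0, 0.0]
force: [-1.7, -0.0, 6.4]
width: 9.1
```

apply_moves:
  commands:
    - [0,0,0,0,0]
    - [0,0,0,0,0]
    - [0,0,0,0,0]

```text
clock: 15.0
position: [424.0, 139.4, 94.5]
eef_rot: [0.534, 0.846, 0.0, 0.0]
force: [-1.7, -0.5, 7.4]
width: 8.3
```

Run:
```python
from h import *
go(423,139,168,103.8)
u=lambda x,y:(200+x/3,160+y/3)
for z in (109,111,113):
  a,b=at('s6',*u(468,214),z),at('s6',*u(543,169),z);print(a,b,(a+b)/2)
print('short top',at('s6',*u(696,295),168),'tip',at('s6',*u(619,243),169))
```

```text
t 15.0 p [424.  139.4  94.5] yaw 115.48 tilt [0.0011 0.0002] F [-1.7 -0.5  7.4] w 8.3 q6 -0.21
cm [ 0.   -0.1  -7.35] turn 11.68
[431.9 116.  109. ] [392.2 211.5 109. ] [412.05 163.75 109.  ]
[434.5 114.8 111. ] [394.8 210.1 111. ] [414.65 162.45 111.  ]
[437.1 113.6 113. ] [397.5 208.7 113. ] [417.3  161.15 113.  ]
short top [681.  202.8 168. ] tip [595.6 178.7 169. ]
```

apply_moves:
  commands:
    - [0,0,-0.4,0,0]
    - [0,0,-1.2,0,0]
    - [0,0,-2.6,0,0]
    - [0,0,-4.4,0,0]
    - [0,0,-6,0,0]

```text
clock: 15.5
position: [423.6, 139.3, 154.9]
eef_rot: [0.534, 0.846, -0.0, 0.0]
force: [1.3, 0.3, -3.8]
width: 8.5
```

apply_moves:
  commands:
    - [0,0,-1,2,0]
    - [0,0,-1.6,5,0]
    - [0,0,-1.8,8,0]
    - [0,0,-1.8,10.5,0]
    - [0,0,-1.8,11.3,0]

```text
clock: 16.0
position: [423.5, 139.3, 172.2]
eef_rot: [0.615, 0.789, -0.0, 0.0]
force: [0.2, 0.3, -4.3]
width: 8.7
```

```bash
python3 -c "
from h import *
go(534.6,142.5,172,104.2)"
```

```text
t 16.0 p [423.5 139.3 172.2] yaw 104.11 tilt [ 0. -0.] F [ 0.2  0.3 -4.3] w 8.7 q6 -0.01
cm [-2.4  10.85  0.02] turn -0.09
```

apply_moves:
  commands:
    - [-0.3,1.3,0,0,0]
    - [-0.8,3.7,0,0,0]
    - [-1.4,6.5,0,0,0]
    - [-2,9.2,0,0,0]
    - [-2.4,10.9,0,0,0]

```text
clock: 16.5
position: [536.5, 142.7, 171.6]
eef_rot: [0.614, 0.789, -0.0, -0.0]
force: [-0.8, 0.2, -3.9]
width: 8.8
```

apply_moves:
  commands:
    - [0,0,0,0,0]
    - [0,0,0,0,0]

```text
clock: 16.7
position: [534.8, 142.6, 171.4]
eef_rot: [0.614, 0.789, -0.0, -0.0]
force: [0.5, -0.4, -4.2]
width: 8.3
```

Run:
```python
from h import *
go(619.9,164.1,172,104.2)
cap('scene','s7')
```

```text
t 16.7 p [534.8 142.6 171.4] yaw 104.19 tilt [-0.0013 -0.0002] F [ 0.5 -0.4 -4.2] w 8.3 q6 -0.05
cm [-0.01  8.77 -0.07] turn -0.01
```

apply_moves:
  commands:
    - [0,1.3,0,0,0]
    - [0,3.3,0,0,0]
    - [0,5.5,0,0,0]
    - [0,7.5,0,0,0]
    - [0,8.7,0,0,0]

```text
clock: 17.25
position: [619.9, 164.4, 171.8]
eef_rot: [0.614, 0.789, -0.0, -0.0]
force: [0.6, 0.4, -4.5]
width: 8.5
```

apply_moves:
  commands:
    - [0,0,0.3,0,0]
    - [0,0,0.8,0,0]
    - [0,0,1.5,0,0]
    - [0,0,2.1,0,0]
    - [0,0,2.6,0,0]

```text
clock: 17.75
position: [619.1, 164.0, 145.1]
eef_rot: [0.614, 0.789, -0.0, -0.0]
force: [-0.4, -0.2, -3.6]
width: 8.4
```

apply_moves:
  commands:
    - [0,0,0.2,0,0]
    - [0,0,0.4,0,0]
    - [0,0,0.6,0,0]
    - [0,0,0.7,0,0]
    - [0,0,0.7,0,0]

```text
clock: 18.25
position: [619.6, 164.0, 138.7]
eef_rot: [0.614, 0.789, -0.0, -0.0]
force: [-0.1, -0.3, -4.0]
width: 8.4
```

```bash
python3 -c "
from h import *
go(619.9,164.1,134.5,104.2)"
```

```text
t 18.25 p [619.6 164.  138.7] yaw 104.17 tilt [-0.0001 -0.    ] F [-0.1 -0.3 -4. ] w 8.4 q6 -0.05
cm [-0.    0.04  0.42] turn -0.03
```

apply_moves:
  commands:
    - [0,0,0.1,0,0]
    - [0,0,0.2,0,0]
    - [0,0,0.3,0,0]
    - [0,0,0.3,0,0]

```text
clock: 18.65
position: [619.5, 164.0, 135.6]
eef_rot: [0.615, 0.789, -0.0, -0.0]
force: [0.1, 0.1, -3.7]
width: 8.4
```

apply_moves:
  commands:
    - [0,0,0.05,0,0]
    - [0,0,0.1,0,0]
    - [0,0,0.1,0,0]

```text
clock: 18.95
position: [619.5, 164.1, 134.7]
eef_rot: [0.615, 0.789, -0.0, -0.0]
force: [0.0, 0.3, -5.0]
width: 8.6
```

apply_moves:
  commands:
    - [0,0,0.05,0,0]
    - [0,0,0.1,0,0]
    - [0,0,0.1,0,0]

```text
clock: 19.25
position: [619.7, 164.1, 134.3]
eef_rot: [0.614, 0.789, 0.0, 0.0]
force: [-2.3, -0.8, 2.4]
width: 8.9
```

Contact came at the predicted height. Releasing gently and lifting off.

apply_moves:
  commands:
    - [0,0,0.03,0,10]
    - [0,0,0.03,0,15]
    - [0,0,0.03,0,20]
    - [0,0,0.03,0,30]
    - [0,0,0.03,0,40]

```text
clock: 19.75
position: [619.6, 164.1, 133.4]
eef_rot: [0.614, 0.789, -0.0, -0.0]
force: [-0.6, 0.8, 0.0]
width: 33.9
```

apply_moves:
  commands:
    - [0,0,0,0,40]
    - [0,0,-0.6,0,40]
    - [0,0,-2,0,40]
    - [0,0,-4,0,40]
    - [0,0,-6,0,40]

```text
clock: 20.25
position: [619.7, 164.1, 195.5]
eef_rot: [0.615, 0.789, 0.0, 0.0]
force: [-0.4, 0.4, -0.0]
width: 34.0
```

apply_moves:
  commands:
    - [0,0,-3,0,40]
    - [0,0,-7,0,40]
    - [0,0,-11,0,40]
    - [0,0,-14,0,40]
    - [0,0,-15,0,40]

```text
clock: 20.75
position: [619.8, 164.1, 348.6]
eef_rot: [0.614, 0.789, 0.002, 0.002]
force: [-0.0, -0.3, -0.6]
width: 34.2
```

apply_moves:
  commands:
    - [0,-3,0,0,40]
    - [0,-7,0,0,40]
    - [0,-11,0,0,40]
    - [0,-14,0,0,40]
    - [0,-15,0,0,40]

```text
clock: 21.25
position: [472.1, 126.9, 344.2]
eef_rot: [0.614, 0.789, 0.0, 0.0]
force: [0.1, -1.0, 0.9]
width: 34.1
```

Run:
```python
from h import *
go(600,100,134.5,104.2)
cap('scene','s8');cap('top','t8')
c=cv2.imread('pics/s8.png')[200:400,190:490];d=cv2.imread('pics/t8.png')[110:290,190:490]
k=[cv2.resize(x,None,fx=1.33*1.25,fy=1.33*1.25,interpolation=2) for x in (c,d)]
k=np.vstack(k)[:600];out=cv2.convertScaleAbs(k,alpha=1.5)
e=cv2.imread('pics/s8.png')[225:325,365:465];e=cv2.convertScaleAbs(cv2.resize(e,(300,300),interpolation=2),alpha=1.5)
f=cv2.imread('pics/t8.png')[120:220,200:300];f=cv2.convertScaleAbs(cv2.resize(f,(300,300),interpolation=2),alpha=1.5)
g=np.vstack([e,f]);out=np.hstack([out[:,:499],g]) if len(out)==600 else np.hstack([np.pad(out,((0,600-len(out)),(0,0),(0,0)))[:,:499],g])
cv2.imwrite('pics/c8.png',out)
```

```text
t 21.25 p [472.1 126.9 344.2] yaw 104.17 tilt [0.001  0.0002] F [ 0.1 -1.   0.9] w 34.1 q6 -0.06
cm [-5.74 11.72 20.99] turn -0.03
```

View pics/c8.png

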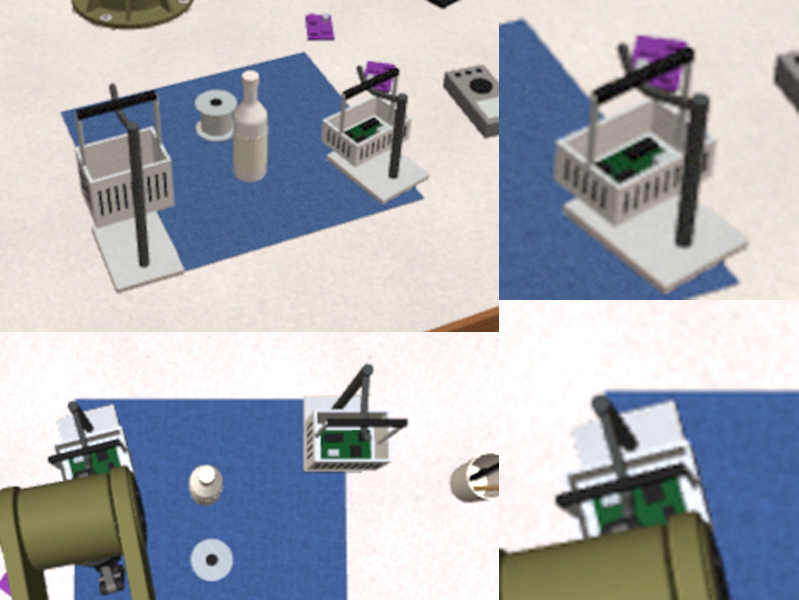

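Both baskets hang level with their boards inside. Seen from above, the hooks cross the bars at about mid: tall (365,423) on a bar spanning 323–407, and short (622,487) on a bar spanning 557–690. The can, reel, pot and meter have not moved. Handing in.

apply_moves:
  commands:
    - [0,0,0,0,40]
    - [0,0,0,0,40]
    - [0,0,0,0,40]

```text
clock: 21.65
position: [474.8, 127.5, 343.0]
eef_rot: [0.614, 0.789, -0.0, -0.0]
force: [-0.2, -0.0, 0.1]
width: 34.0
```

```bash
python3 -c "
from h import *
print(job.finish_job())"
```

```text
the job is handed in; nothing more can be done
None
```

Both wash baskets are hung and the job is handed in at about 21.7 s of the 67 s. The deep basket is on the tall stand and the shallow one is on the short stand.

**Last checks:** In the final pictures from both cameras, each basket hangs level in its hook, about mid-handle, with its board inside. The can, solder reel and pen pot look unmoved in both cameras; only part of the multimeter was in view. The gripper is well clear and reads no force.

**What went wrong or disagreed:**
- **First grasp missed:** the jaws closed on air just above the deep basket's bar. The pictures put the fingertips at about the reported tool point rather than 25 mm ahead of it. Going 25 mm lower worked for both grasps.
- **Sideways force:** the deep basket showed about 5–6 N sideways while touching its hook. I moved it 4 mm along the hook; the sideways force and height stayed the same, and it still hung level after release.
- **Camera offsets:** the two cameras disagreed by up to about 8 mm on where things were, so I used averages. Both baskets touched their hooks at the predicted heights.

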